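Open the horn-mould lane one hole and un-nest the large mould

ROBOT

A 6-joint arm with a two-finger parallel gripper is mounted at the origin on the work surface. World frame = base frame: x ahead of the robot, y to its left, z up, the work surface at z = 0. Lengths are in mm, angles in rad, forces in N, time in s.
With the tool pointing down it reaches from about 400 to 825 mm from the base axis. Payload 7 kg.
Tool frame: the origin (TCP) lies at the very end of the fingers, on their centre line; the grasp point (between the pads) lies 19 mm behind it; z points along the fingers, y is the line along which they close (so a half turn about z gives the same grasp; the last joint's range is limited). The gripper opens to 88 mm and grips with 3 to 60 N. Pads are 19 mm wide; open, the fingers measure 130 mm over their backs; the gripper's body (78 mm by 193 mm) begins 47 mm behind the grasp point.
Start: joints at [-0.969, 0.359, 0.012, 0, -1.224, -0.288], TCP at [208.329, -642.024, 226.561] pointing down, gripper open.
Joint ranges: [-3.07, 3.07], [-1.43, 2.12], [-1.02, 1.25], [-3.03, 1.67], [-3.05, -0], [-3.03, 3.03]. Speed limits (rad/s): [2.39, 2.39, 3.01, 3.14, 3.14, 3.14].

INTERFACE

Orientations are given as a unit quaternion [x, y, z, w].
In Python, from plant import bot gives the robot as it stands. Calls block until the motion is done:
- bot.move_ptp(position, orientation): joint-space move of the TCP to a pose.
- bot.line_to(position, velocity=150, ori=None): straight line of the TCP; ori=None keeps the orientation; velocity is the mean speed in mm/s.
- bot.move_joints(angles): joint-space move.
- bot.move_gripper(opening, force=None): finger opening in mm; force is the grip in N (None keeps the last); returns when the fingers have stopped.
- bot.pause(seconds).
- bot.solve_ik(position, orientation): joint angles nearest the present ones, or None.
- bot.read_state(): the state.
- bot.camera(name): name is "side" or "top" or "wrist"; returns the picture (384x512x3 uint8, red, green, blue); there is no depth.
- bot.get_calibration(name): a dict with "fx", "fy", "cx", "cy" (pixels), "view" (4x4, takes a point from world to camera coordinates); the wrist camera has in their place "T_tool_cam" (4x4, takes a point from camera to tool coordinates, whose origin is the TCP and whose axes are the flange's). Camera axes: x right, y up, looking along -z (the intrinsics and any distortion apply to the point x, -y, -z); pixel columns grow to the right and rows downward; lengths in mm; the calibration is good to about 2 mm. A picture is of the moment at which its call begins: read the wrist's pose just before it. get_calibration takes no time and is no camera call.
A pose or a line that the arm cannot do raises bot.Unreachable and nothing moves.
- bot.close_job(): hands the job in; it is judged then, once.
The state is a dict: "t": time; "joint_pos": joint angles; "qvel": joint speeds; "tau": joint torques, N m; "tcp_pos": TCP position; "eef_rot": TCP orientation; "contact_force": force on the tool from outside, world axes, zero at the start; "moment": the same for the moment, N m; "width": finger opening in mm; "finger_force": force on a finger pad.
Only numpy, scipy, OpenCV 4.12 (cv2) and the standard library are available. Lean on these libraries where they do the work, as an engineer would, in place of code of your own. Each camera call takes 0.05 s, during which the arm holds its last target. There are 200 camera calls.

TASK

The lane of the pastry rack is too narrow for a large horn mould: press the red spring pin flush and slide the guide (the one with the blue lug) to the next hole only, so that the pin springs up there and the lane is wider. Then pull the large horn mould off the small one it is nested over and stand it upright on the board in the widened lane, leaving the small mould standing in its tray. Do not knock the other moulds, the jug or the brush about.

Things in the scene. Friction and masses are not known exactly. Their poses are not given: they have to be found in the camera images.
- rack: Fixed pastry rack: beech board 180 mm (x) by 290 mm (y), 8 mm thick. Origin on the table under lane. x runs along the lane, +y towards the fixed fence, -y is the way the guide slides to widen the lane. A dark square tube runs along y to an end post, 46 mm high, at y = -202 to -222 mm.
- lane (a point): On the board's top face (8 mm above the table), mid-lane as it is once widened; rack's axes. The lane lies between two aluminium fences, 170 mm long in x, 30 mm above the board: the fixed one's inner face is at y = +33 mm, the sliding one's at -3 mm at the start (lane 36 mm wide) and at -33 mm in the next hole (66 mm).
- guide (a joint): Slide of the guide to the rack's -y, in m: 0 = first hole (start), 0.030 = next, 0.060 = last; ends -0.003, 0.066. Guide = sliding fence + aluminium square sleeve, 30 mm wide, 106 long in y, flat top 40 mm above the table, over the fixed tube. Drags with 2.5 N, stays put. Three 14 mm holes in its 2 mm top wall, in line along y; the pin up through one locks it (1 mm play).
- pin (a joint): Travel of the red spring pin, in m: 0 = up, 8 mm above the sleeve's top; 0.008 = flush; 0.012 = stop. Spring 3.5 N when up, 6 N at flush. It is on the fixed tube and does not slide. Pressed flush, the guide can be pushed to -y: the hole's edge rides over its dome (up to 10 N), after about 7 mm the pin stays trapped under the wall by itself; at the next hole it springs up and locks.
- pin_top (a point): Top of the red domed pin, 12 mm in diameter: 48 mm above the table when up, 92 mm to the -y side of the lane point. Its axes are the rack's axes.
- lug (a point): Centre of the blue lug on the guide's sleeve, which moves with it: 12 mm thick (y), 30 mm wide (x), 24 mm high, top 64 mm above the table; rack's axes. At the start its +y face is 9.5 mm to the -y side of the pin's axis, so a fingertip that presses the pin can also bear on this face and push the guide to -y.
- large_mid (a point): Centre (half-way up) of the large steel horn mould, tip up: hollow cone, open below, base 52 mm wide, 130 mm high, ending in a straight round stub 14 mm in diameter over its top 25 mm, with a brass band: grasp it there. About 100 g. z points to the tip. It hangs loosely on the small mould's tip, its base 23 mm above that one's base, and lifts straight off.
- large_tip (a point): Top centre of the large mould's stub, 65 mm above its centre.
- small_a_mid (a point): Centre (half-way up) of the small steel horn mould under the large one: cone 44 mm wide at the base, 100 mm high, with a 14 mm stub over its top 20 mm, about 80 g. It stands loose in the dark tray; only its lowest part shows below the large mould. z points to the tip.
- row: Dark steel tray for the small moulds, 270 mm (x) by 62 mm (y) with a 12 mm lip, fixed on the table; origin at the centre of its underside, floor 3 mm above the table. Three small moulds stand in it about 85 mm apart along x; which of the three carries the large mould varies.
- small_b_mid (a point): Centre of another small mould standing in the tray, same size as the first; to be left alone.
- small_c_mid (a point): Centre of another small mould standing in the tray, same size as the first; to be left alone.
- jug: Empty white measuring beaker, 110 mm wide at the rim, 140 mm high, origin at the centre of its base; to be left alone.
- brush: Pastry brush lying flat, 200 mm long; to be left alone.

How it is judged:
By the outcome, as a careful person would: the job done as asked, in the order asked, and still so for the second after the job is handed in, with the robot touching nothing.
It also fails if it takes over 58 s, if anything falls off the work surface, if the arm or the gripper's body presses on something with over 40 N, if the wrist force passes 120 N, or if a joint passes its speed limit or range.

## Working session

There is one attempt and no reset: what is moved stays moved. The work goes in short steps, each a Python script; the robot and the scene stay as the last script left them, time stands still between calls to the robot, and variables do not carry over. Pictures are saved under pics/ and viewed, at most 10 in all, crops included, and the job is handed in when it is done.

```bash
ls; mkdir -p pics; python3 - <<'E'
from plant import bot
import cv2,numpy as np
for n in("top","side"):
    im=bot.camera(n); cv2.imwrite(f"pics/{n}0.png",im[:,:,::-1])
for n in("top","side","wrist"): print(n,{k:np.round(v,3).tolist() for k,v in bot.get_calibration(n).items()})
s=bot.read_state(); print(s)
E
```

```text
pics
top {'fx': 373.998, 'fy': 373.998, 'cx': 255.834, 'cy': 196.763, 'view': [[-0.077, -0.997, -0.0, 15.314], [0.973, -0.075, 0.219, -545.577], [-0.219, 0.017, 0.976, -1101.337], [0.0, 0.0, 0.0, 1.0]]}
side {'fx': 369.489, 'fy': 369.489, 'cx': 255.096, 'cy': 191.883, 'view': [[-0.766, -0.643, 0.014, 392.275], [0.51, -0.594, 0.623, -342.591], [-0.392, 0.484, 0.782, -813.882], [0.0, 0.0, 0.0, 1.0]]}
wrist {'fx': 320.472, 'fy': 320.472, 'cx': 253.638, 'cy': 189.392, 'T_tool_cam': [[0.0, 0.963, 0.269, 72.625], [1.0, 0.0, -0.0, 0.927], [-0.0, 0.269, -0.963, -158.199], [0.0, 0.0, 0.0, 1.0]]}
{'t': 0.1, 'joint_pos': array([-9.68898169e-01,  3.59322999e-01,  1.11560286e-02, -2.78832478e-04,
       -1.22406972e+00, -2.88110899e-01]), 'qvel': array([-0.00188829, -0.0030447 ,  0.00259995, -0.00020635,  0.0011187 ,
        0.00104049]), 'tau': array([-1.64282890e-03, -5.84161806e+01,  2.93747663e+01,  7.01548085e+00,
        1.00836914e-02, -4.22892663e-05]), 'tcp_pos': array([ 208.19349128, -641.64911932,  225.71912457]), 'eef_rot': array([-1.56203819e-01,  9.87724572e-01,  7.06471590e-04, -1.91692931e-04]), 'contact_force': array([0.57942747, 0.33517913, 0.27220157]), 'moment': array([-0.00694167, -0.00267548,  0.02207106]), 'finger_force': 0.0, 'width': 87.69624151606598}
```

View pics/top0.png

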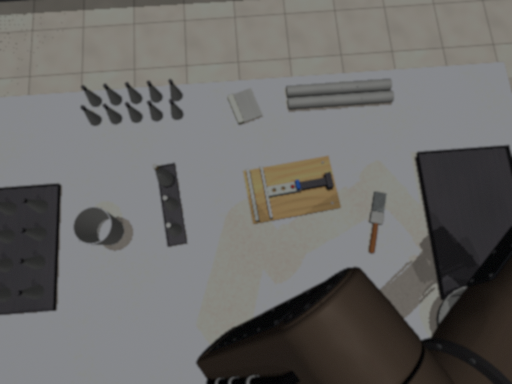

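View pics/side0.png

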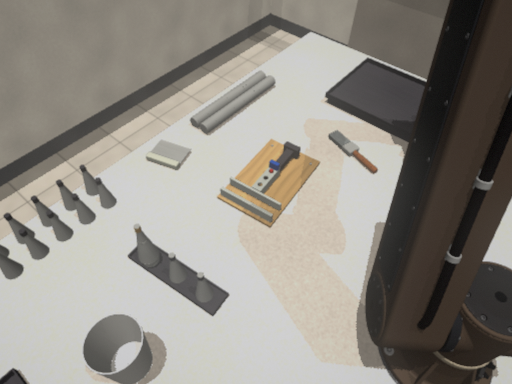

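The top view shows the rack at about (292,188) with the blue lug at (298,185), and the tray at (171,203). The large mould is on the far tray end, about (170,170) in top and (140,240) in side, with its brass tip near (138,227). The jug is at (98,227) and the brush at (376,220).

```bash
cat > h.py <<'E'
from plant import bot
import cv2,numpy as np
from scipy.spatial.transform import Rotation as R
def camw(name,st=None):
    c=bot.get_calibration(name)
    if name=="wrist":
        T=np.eye(4);T[:3,:3]=R.from_quat(st["eef_rot"]).as_matrix();T[:3,3]=st["tcp_pos"]
        W=T@np.array(c["T_tool_cam"])
    else: W=np.linalg.inv(np.array(c["view"]))
    return c,W
def ray(cw,uv):
    c,W=cw
    d=W[:3,:3]@np.array([(uv[0]-c["cx"])/c["fx"],-(uv[1]-c["cy"])/c["fy"],-1]); return W[:3,3],d/np.linalg.norm(d)
def onz(cw,uv,z):
    o,d=ray(cw,uv); return o+d*(z-o[2])/d[2]
def tri(rs):
    A=0;b=0
    for o,d in rs:
        P=np.eye(3)-np.outer(d,d);A=A+P;b=b+P@o
    p=np.linalg.solve(A,b)
    return p,[np.linalg.norm((np.eye(3)-np.outer(d,d))@(p-o)) for o,d in rs]
def proj(cw,p):
    c,W=cw; q=np.linalg.inv(W)@np.r_[p,1]; return np.array([c["cx"]+c["fx"]*q[0]/-q[2],c["cy"]-c["fy"]*q[1]/-q[2]])
def down(yaw): # tool y axis (closing) ; tool x at angle yaw in world
    x=np.array([np.cos(yaw),np.sin(yaw),0]);z=np.array([0,0,-1.])
    return R.from_matrix(np.c_[x,np.cross(z,x),z]).as_quat()
def snap(name,f=None):
    st=bot.read_state(); im=bot.camera(name)
    if f: cv2.imwrite(f,im[:,:,::-1])
    return im,camw(name,st),st
def blobs(im,lo,hi,amin=3,roi=None):
    h=cv2.cvtColor(im,cv2.COLOR_RGB2HSV); m=cv2.inRange(h,lo,hi)
    if roi: k=np.zeros_like(m);x0,y0,x1,y1=roi;k[y0:y1,x0:x1]=1;m=m*k
    n,l,s,c=cv2.connectedComponentsWithStats(m)
    return sorted([(int(s[i,4]),c[i].round(1).tolist(),s[i,:4].tolist()) for i in range(1,n) if s[i,4]>=amin],reverse=True),m
E
python3 - <<'E'
from h import *
T,S=snap("top"),snap("side")
for n,(im,cw,_),roi in(("top",T,(235,145,350,235)),("side",S,(210,130,330,230))):
    print(n,"blue",blobs(im,(105,120,40),(130,255,255),3,roi)[0][:3],"red",[b for lo,hi in(((0,150,60),(5,255,255)),((172,150,60),(180,255,255))) for b in blobs(im,lo,hi,2,roi)[0][:3]])
    b,m=blobs(im,(8,60,60),(28,255,255),50,roi)
    m=cv2.morphologyEx(m,cv2.MORPH_CLOSE,np.ones((15,15)))
    r=cv2.minAreaRect(cv2.convexHull(np.argwhere(m)[:,::-1].astype(np.int32)))
    print("board",[onz(cw,p,8).round(0).tolist() for p in cv2.boxPoints(r)] if n=="top" else b[:2])
    print(n,"tray mold: brass",blobs(im,(10,50,40),(30,255,255),2,(130,150,190,245) if n=="top" else (120,210,240,310))[0][:4])
a=cv2.resize(T[0][140:260,140:350],None,fx=2.6,fy=2.6,interpolation=cv2.INTER_CUBIC)
b=cv2.resize(S[0][130:310,120:330],None,fx=2.0,fy=2.0,interpolation=cv2.INTER_CUBIC)
o=np.zeros((600,546,3),np.uint8);o[:240]=cv2.resize(a,(546,312))[:240];o[240:,:420]=b
cv2.imwrite("pics/c1.png",o[:,:,::-1])
E
```

```text
top blue [(32, [297.8, 184.8], [296, 181, 5, 9])] red []
board [[647.0, 7.0, 8.0], [680.0, -287.0, 8.0], [500.0, -296.0, 8.0], [470.0, -11.0, 8.0]]
top tray mold: brass [(7, [157.0, 168.0], [156, 167, 3, 3])]
side blue [(24, [274.4, 162.8], [270, 161, 9, 5])] red [(5, [270.8, 170.4], [270, 170, 3, 2])]
board [(2057, [278.1, 187.3], [217, 153, 103, 74]), (936, [260.3, 162.5], [235, 139, 49, 48])]
side tray mold: brass [(24, [137.8, 230.0], [135, 228, 6, 5])]
```

View pics/c1.png

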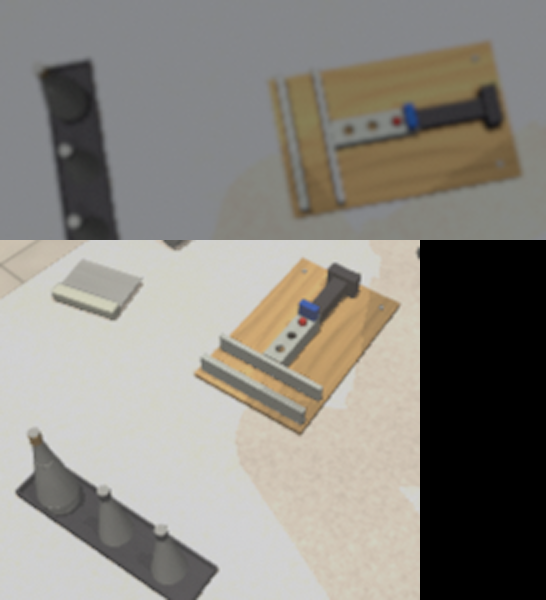

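The enlarged crop shows the pin in top at about (292.7,186.5) and in side at (271.5,171). The sliding fence is close to the fixed one. The large mould's tip is at about (155.4,167) in top and (137.5,226.5) in side. The other small stubs are at about (165,198) and (168,225) in top.

```bash
python3 - <<'E'
from h import *
ct,cs=camw("top"),camw("side")
for n,a,b in(("pin",(292.7,186.5),(271.5,171)),("lug",(297.8,184.8),(274.4,162.8)),("tip",(155.4,167),(137.5,226.5)),("b",(164.5,197.5),(171.5,246)),("c",(168,225),(200.5,266))):
    p,e=tri([ray(ct,a),ray(cs,b)]);print(n,p.round(1),np.round(e,1))
yaw=np.radians(6)
# tool x along rack y (either sign); camera sits on tool +x side
for s in(1,-1):
    q=down(yaw+s*np.pi/2)
    for P in([572,-130,240],[572,-60,240],[600,180,250],[560,-40,110],[690,290,240]):
        j=bot.solve_ik(P,q);print(s,P,None if j is None else np.round(j,2))
E
```

```text
pin [ 574.3 -147.2   37.7] [0.3 0.3]
lug [ 573.8 -160.2   61.9] [1. 1.]
tip [636.1 259.3 153. ] [0.9 0.9]
b [548.1 239.3 139.1] [2.6 2.6]
c [467.4 231.6 136.4] [2.4 2.4]
1 [572, -130, 240] None
1 [572, -60, 240] [ 0.24  0.19 -0.19  0.   -1.19  3.01]
1 [600, 180, 250] [ 0.6   0.27 -0.07  0.   -1.24  2.64]
1 [560, -40, 110] [ 0.28  0.28 -0.4   0.   -0.9   2.97]
1 [690, 290, 240] [ 0.66  0.47  0.22  0.   -1.32  2.59]
-1 [572, -130, 240] [ 0.11  0.21 -0.17  0.   -1.2  -0.  ]
-1 [572, -60, 240] [ 0.24  0.19 -0.19  0.   -1.19 -0.13]
-1 [600, 180, 250] [ 0.6   0.27 -0.07  0.   -1.24 -0.5 ]
-1 [560, -40, 110] [ 0.28  0.28 -0.4   0.   -0.9  -0.17]
-1 [690, 290, 240] [ 0.66  0.47  0.22  0.   -1.32 -0.55]
```

```bash
python3 - <<'E'
from h import *
q=down(np.radians(6-90))
bot.move_gripper(0)
bot.move_ptp([574,-150,190],q); bot.pause(.3)
A=snap("wrist","pics/wA.png")
bot.line_to([580,-80,190]); bot.pause(.3)
B=snap("wrist","pics/wB.png")
print(A[2]["t"],B[2]["t"],A[2]["tcp_pos"],B[2]["tcp_pos"])
import pickle;pickle.dump([A,B],open("ab.pkl","wb"))
for X in(A,B):
    im=X[0]
    print("blue",blobs(im,(105,120,40),(130,255,255),20)[0][:2],"red",[b for lo,hi in(((0,140,60),(6,255,255)),((170,140,60),(180,255,255))) for b in blobs(im,lo,hi,10)[0][:2]])
cv2.imwrite("pics/AB.png",np.vstack([cv2.resize(A[0],(400,300)),cv2.resize(B[0],(400,300))])[:,:,::-1])
E
```

```text
4.125 5.0917 [ 573.92877717 -150.4160713   189.98008441] [579.88648325 -80.6782346  189.97477081]
blue [(483, [253.0, 168.7], [237, 161, 32, 16])] red [(98, [252.9, 181.9], [247, 178, 12, 10])]
blue [(468, [268.4, 91.5], [252, 85, 34, 14])] red [(132, [267.0, 109.6], [261, 104, 13, 13])]
```

View pics/AB.png

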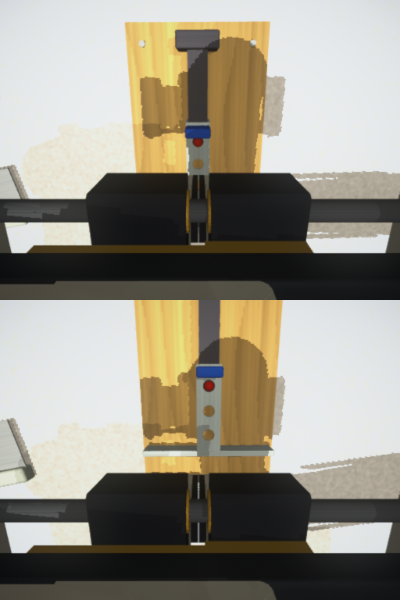

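Both wrist views show the red pin, at (253,182) in A and (267,110) in B, with the blue lug just beyond it. The sleeve holes and sliding fence are visible in B, and the board sides run almost straight up the image. The gripper hides the lane.

```bash
python3 - <<'E'
from h import *
import pickle
A,B=pickle.load(open("ab.pkl","rb"))
r=lambda X,uv:ray(X[1],uv)
p,e=tri([r(A,(252.9,181.4)),r(B,(267,109.6))]);print("pin",p.round(1),np.round(e,1), onz(B[1],(267,109.6),46).round(1))
p,e=tri([r(A,(253,168.7)),r(B,(268.4,91.5))]);print("lug",p.round(1),np.round(e,1),onz(B[1],(268.4,91.5),62).round(1))
# board sides at z=8
for X,rows in((A,range(40,215,5)),(B,range(5,180,5))):
    h=cv2.cvtColor(X[0],cv2.COLOR_RGB2HSV);m=cv2.inRange(h,(8,80,40),(28,255,255))
    L=[];Rr=[]
    for v in rows:
        u=np.flatnonzero(m[v]); 
        if len(u)>40: L.append(onz(X[1],(u[0],v),8));Rr.append(onz(X[1],(u[-1]+1,v),8))
    for E in(L,Rr):
        E=np.array(E);k=np.polyfit(E[:,1],E[:,0],1);res=E[:,0]-np.polyval(k,E[:,1]);ok=abs(res)<2;k=np.polyfit(E[ok,1],E[ok,0],1)
        print("yaw",np.degrees(np.arctan(-k[0])).round(2),"x at y=-147",np.polyval(k,-147).round(1),ok.sum(),len(E))
# sleeve side edges yaw via three holes: dark/brown spots in B
h=cv2.cvtColor(B[0],cv2.COLOR_RGB2HSV)
for nm,X,y in(("fence rows",B,0),):
    g=cv2.cvtColor(B[0],cv2.COLOR_RGB2GRAY);print([ (u,g[180:205,u].tolist()) for u in(200,320)])
E
```

```text
pin [ 573.7 -144.5   41.7] [0. 0.] [ 573.9 -144.6   46. ]
lug [ 575.1 -160.2   56. ] [0.2 0.2] [ 575.1 -160.    62. ]
yaw 6.2 x at y=-147 663.8 35 35
yaw 6.27 x at y=-147 483.0 35 35
yaw 6.27 x at y=-147 663.8 35 35
yaw 6.3 x at y=-147 483.0 35 35
[(200, [186, 185, 174, 118, 106, 105, 97, 88, 88, 87, 87, 88, 109, 176, 224, 225, 222, 218, 213, 207, 186, 189, 190, 190, 190]), (320, [121, 121, 121, 121, 120, 114, 87, 84, 86, 86, 87, 86, 101, 143, 149, 146, 147, 147, 146, 139, 120, 117, 117, 117, 117])]
```

```bash
python3 - <<'E'
from h import *
yaw=np.radians(6.25);yd=np.array([-np.sin(yaw),np.cos(yaw),0]);q=down(yaw-np.pi/2)
pin=np.array([573.8,-144.6,0]);p=pin+1.3*yd
bot.move_ptp([p[0],p[1],75],q);bot.line_to([p[0],p[1],51],60);bot.pause(.2)
f0=bot.read_state()["contact_force"]
for z in np.arange(48,38.9,-1):
    bot.line_to([p[0],p[1],z],30);bot.pause(.05)
    s=bot.read_state();f=s["contact_force"]-f0;print(z,s["tcp_pos"].round(1),f.round(1))
    if f[2]>8:break
print(s["t"],snap("wrist","pics/press.png")[2]["width"])
E
```

```text
48.0 [ 573.9 -143.3   48.1] [ 0.8 -0.2  0.4]
47.0 [ 573.9 -143.3   47.3] [-0.4 -0.4  2.5]
46.0 [ 573.9 -143.3   46.1] [ 1.9 -0.3  4. ]
45.0 [ 573.9 -143.3   45.1] [ 2.2 -0.5  3.8]
44.0 [ 573.9 -143.3   44.1] [ 2.4 -0.4  3.9]
43.0 [ 573.8 -143.3   43.1] [ 1.7 -0.3  4.4]
42.0 [ 573.8 -143.3   42.1] [ 2.1 -0.3  4. ]
41.0 [ 573.8 -143.3   41.1] [ 2.7 -0.3  5.1]
40.0 [ 573.8 -143.3   40.3] [ 2.4 -0.2  6.1]
39.0 [ 573.9 -143.4   40.1] [-0.4  0.8 12.8]
9.4833 0.6322180528576589
```

View pics/press.png

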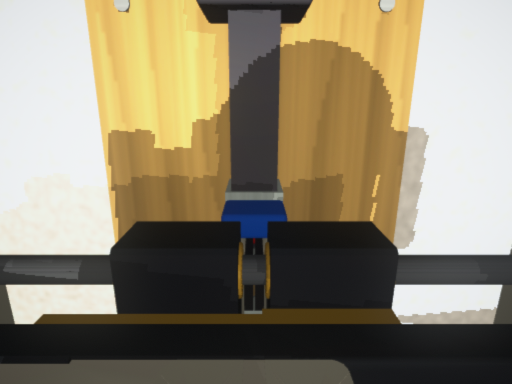

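The gripper sits against the blue lug's face and covers the pin. The force step at z=40.1 shows the tip has reached the sleeve top, so the pin is flush. Next I push the guide.

```bash
python3 - <<'E'
from h import *
yaw=np.radians(6.25);yd=np.array([-np.sin(yaw),np.cos(yaw),0])
pin=np.array([573.8,-144.6,0]);p=pin+1.3*yd
bot.line_to([p[0],p[1],39.7],20)
f0=None
for d in [1,2,3,4,5,6,7,8,9,10,11,12]:
    t=p-d*yd;bot.line_to([t[0],t[1],39.7 if d<10 else 39.7+2*(d-9)],25)
    s=bot.read_state();f=s["contact_force"]
    print(d,round(-(s["tcp_pos"]-p)@yd,1),s["tcp_pos"][2].round(1),"F along -y",(-f@yd).round(1),f[2].round(1))
    if -f@yd<-25:break
print(s["t"]); snap("side","pics/s1.png")
E
```

```text
1 0.6 40.3 F along -y -2.5 9.1
2 1.3 40.2 F along -y -5.7 9.6
3 2.1 40.2 F along -y -4.4 10.4
4 3.1 40.2 F along -y -6.4 9.3
5 4.0 40.2 F along -y -7.1 9.7
6 5.0 40.2 F along -y -5.4 9.9
7 5.7 40.2 F along -y -8.7 11.7
8 7.1 40.2 F along -y -4.3 9.9
9 8.7 40.2 F along -y -2.5 9.0
10 9.4 41.3 F along -y -5.8 3.1
11 10.4 42.7 F along -y -5.6 -0.9
12 11.7 44.7 F along -y -3.6 -3.5
12.7833
```

```bash
python3 - <<'E'
from h import *
yaw=np.radians(6.25);yd=np.array([-np.sin(yaw),np.cos(yaw),0])
p=np.array([573.8,-144.6,0])+1.3*yd
def go(d,v):
    t=p-d*yd;bot.line_to([t[0],t[1],46],v)
    s=bot.read_state();f=s["contact_force"]
    print(round(d,1),round(-(s["tcp_pos"]-p)@yd,1),"F",(-f@yd).round(1));return -f@yd
go(20,30);go(27,30)
for d in np.arange(28,33.6,.5):
    if go(d,15)<-11:break
# back off and look
t=p-(d-5)*yd;bot.line_to([t[0],t[1],48],60);bot.line_to([t[0],t[1],190],200)
b=[580,-80,190];bot.line_to(b,200);bot.pause(.3)
X=snap("wrist","pics/w3.png");im=X[0];print(X[2]["t"])
for n,lo,hi,z in(("blue",(105,120,40),(130,255,255),62),("red",(0,140,60),(6,255,255),46)):
    for a in blobs(im,lo,hi,20)[0][:2]: print(n,a,onz(X[1],a[1],z).round(1))
E
```

```text
20 20.2 F -2.3
27 27.6 F 0.7
28.0 28.2 F 0.5
28.5 28.5 F -0.5
29.0 29.0 F -0.4
29.5 29.4 F -1.0
30.0 29.9 F -1.4
30.5 30.5 F -2.6
31.0 31.0 F -3.0
31.5 31.6 F -2.4
32.0 31.8 F -3.9
32.5 32.1 F -6.9
33.0 32.3 F -7.5
33.5 32.5 F -10.0
18.65
blue (580, [268.9, 52.9], [252, 45, 35, 17]) [ 578.7 -190.4   62. ]
red (124, [267.3, 109.4], [261, 104, 13, 12]) [ 573.9 -144.8   46. ]
```

View pics/w3.png

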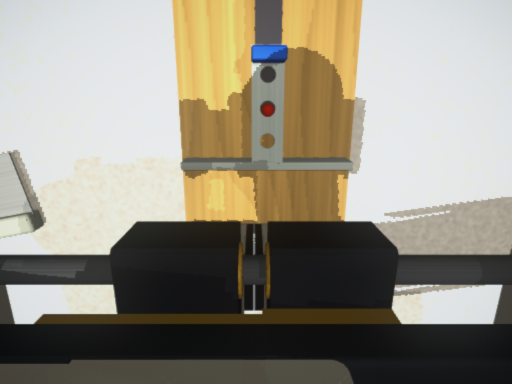

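The red pin is up in the middle hole at (267,109) and the lug has moved 30 mm, so the lane is wide now. Next I measure the large mould.

```bash
python3 - <<'E'
from h import *
import pickle
q=down(np.radians(6.25-90))
bot.line_to([590,0,260],250)
bot.move_ptp([636,250,260],q);bot.move_gripper(70);bot.pause(.2)
A=snap("wrist")
bot.line_to([620,320,260],200);bot.pause(.3)
B=snap("wrist")
pickle.dump([A,B],open("cd.pkl","wb"));print(B[2]["t"])
for X in(A,B): print(blobs(X[0],(10,90,60),(30,255,255),15,(150,0,400,250))[0][:4], proj(X[1],[636,259,156]))
cv2.imwrite("pics/CD.png",np.vstack([A[0][:300],B[0][:300]])[:,:,::-1])
E
```

```text
22.5583
[(62, [250.6, 191.6], [244, 189, 14, 7])] [252.1518075  197.50932783]
[] [241.80545858 112.66511714]
```

View pics/CD.png

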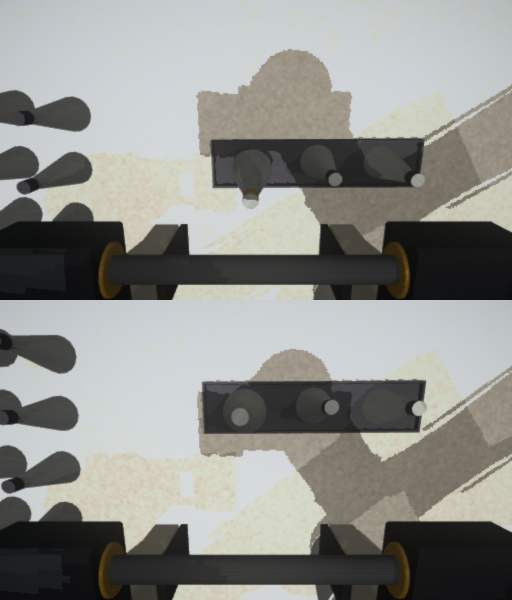

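Picture A shows the large mould's tip disc at about (251,201). In B it is at about (240,117), above the left end of the tray, with the two small stubs to the right. The mould looks upright.

```bash
python3 - <<'E'
from h import *
import pickle
A,B=pickle.load(open("cd.pkl","rb"))
g=cv2.cvtColor(A[0],cv2.COLOR_RGB2GRAY);print(g[190:214:1,251].tolist());print(g[201,236:268].tolist())
g=cv2.cvtColor(B[0],cv2.COLOR_RGB2GRAY)
m=(g>100).astype(np.uint8);k=np.zeros_like(m);k[100:132,225:255]=1;n,l,s,c=cv2.connectedComponentsWithStats(m*k);print(s,c.round(1))
for a in((250.6,200.5),(250.6,201.5)):
    p,e=tri([ray(A[1],a),ray(B[1],c[np.argmax(s[1:,4])+1])]);print(p.round(1),np.round(e,2))
# cone base circle in B: dark region vs tray -> check upright at z=26
b=cv2.GaussianBlur(g,(5,5),1);print(g[105,200:300:2].tolist())
print("expected base centre px if upright",proj(B[1],[p[0],p[1],26]),proj(B[1],[p[0]+26,p[1],26]))
# tray corners on lip z=12 in B
m=(g<75).astype(np.uint8);m[:60]=0;m[150:]=0;m[:,:190]=0;m[:,440:]=0
r=cv2.minAreaRect(np.argwhere(m)[:,::-1].astype(np.float32));print([onz(B[1],x,12).round(0).tolist() for x in cv2.boxPoints(r)])
E
```

```text
[61, 62, 63, 75, 88, 92, 93, 93, 96, 118, 179, 182, 180, 179, 177, 176, 177, 177, 182, 208, 212, 213, 213, 213]
[212, 213, 213, 213, 213, 210, 181, 178, 180, 181, 183, 185, 186, 187, 185, 182, 180, 177, 177, 176, 173, 171, 179, 206, 212, 213, 213, 213, 212, 213, 212, 213]
[[     0      0    512    384 196386]
 [   232    108     16     18    222]] [[255.5 191.6]
 [239.6 116.4]]
[637.2 262.1 155.3] [0.24 0.24]
[637.2 261.9 158.6] [0.18 0.18]
[159, 119, 55, 49, 54, 54, 54, 55, 52, 47, 46, 46, 59, 63, 64, 66, 66, 67, 66, 66, 68, 70, 70, 72, 72, 72, 72, 73, 72, 72, 71, 69, 66, 48, 45, 45, 44, 45, 44, 45, 45, 44, 45, 45, 44, 38, 37, 37, 54, 57]
expected base centre px if upright [244.44048258 110.772128  ] [222.6520964  108.33775798]
[[691.0, 233.0, 12.0], [426.0, 204.0, 12.0], [411.0, 264.0, 12.0], [687.0, 294.0, 12.0]]
```

```bash
python3 - <<'E'
from h import *
q=down(np.radians(6.25-90));x,y=637.2,262
bot.move_gripper(50)
bot.move_ptp([x,y,200],q)
bot.line_to([x,y,125],120);bot.pause(.2);f0=bot.read_state()["contact_force"]
w=bot.move_gripper(5,15);s=bot.read_state();print(w,s["width"],s["finger_force"],(s["contact_force"]-f0).round(1))
bot.line_to([x,y,235],70);bot.pause(.2)
s=bot.read_state();print(s["t"],s["width"],s["finger_force"],(s["contact_force"]-f0).round(1),s["tcp_pos"])
im=snap("side")[0];t=snap("top")[0]
cv2.imwrite("pics/lift.png",np.hstack([cv2.resize(im[120:330,60:280],None,fx=1.8,fy=1.8),cv2.resize(t[120:330,60:280],None,fx=1.8,fy=1.8)])[:,:,::-1])
E
```

```text
False 14.097354139221432 14.713365902352962 [ 0.5  0.8 -0. ]
27.225 13.994132297624763 14.682896486410755 [ 0.8  0.1 -0.7] [637.15068843 261.95788381 234.75587038]
```

View pics/lift.png

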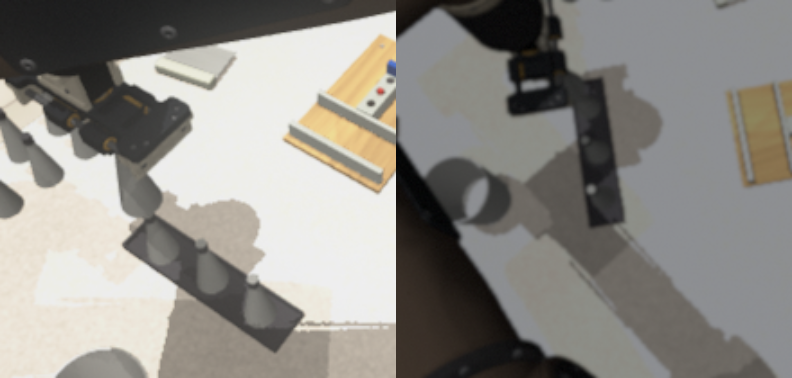

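The large mould is off and all three small moulds stand in the tray.

```bash
python3 - <<'E'
from h import *
x,y=563.8,-53.2
bot.line_to([x,y,235],200);bot.line_to([x,y,150],120);bot.pause(.3)
print(bot.read_state()["t"],bot.read_state()["width"])
im=snap("side")[0];W=snap("wrist")
cv2.imwrite("pics/pre.png",np.vstack([cv2.resize(im[100:250,190:340],(400,400))[:300],cv2.resize(W[0],(400,300))])[:,:,::-1])
cs=camw("side")
print("side px expected fences/lane", *[(proj(cs,np.array([x,y,0])+R.from_euler('z',6.25,degrees=True).apply(v))-[190,100])*400/150 for v in([0,0,8],[-85,33,38],[85,33,38],[-85,-33,38],[85,-33,38],[0,0,51])])
E
```

```text
30.25 14.057896709594475
side px expected fences/lane [168.75226329 262.30862959] [221.18464772 303.77365891] [ 84.95594112 229.44633698] [255.02009879 260.59649436] [121.36697617 190.95119433] [169.18782384 237.03543182]
```

View pics/pre.png

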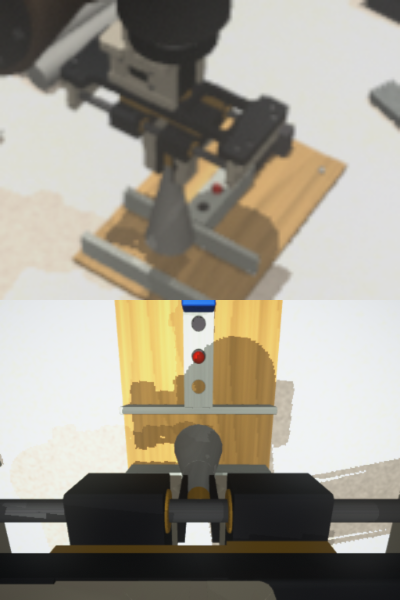

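The mould hangs between the two fences, base at about (170,245) in the side crop, and the fence positions match the prediction. I set it down now.

```bash
python3 - <<'E'
from h import *
x,y=563.8,-53.2
bot.line_to([x,y,114],80);bot.pause(.3);f0=bot.read_state()["contact_force"]
for z in np.arange(113,102,-1):
    bot.line_to([x,y,z],25);bot.pause(.1);s=bot.read_state();f=s["contact_force"]-f0
    if f[2]>4:break
print(z,f.round(1),s["tcp_pos"],s["t"])
bot.line_to([x,y,s["tcp_pos"][2]],20);bot.pause(.2)
bot.move_gripper(50);bot.pause(.2)
bot.line_to([x,y,180],100);bot.line_to([x,y+60,260],200);bot.pause(.3)
W=snap("wrist");print(bot.read_state()["t"])
bot.line_to([x-60,y-250,260],250);bot.pause(.2)
S=snap("side");T=snap("top");print(bot.read_state()["t"])
cv2.imwrite("pics/end.png",np.vstack([np.hstack([cv2.resize(S[0],(400,300)),cv2.resize(T[0],(400,300))]),np.hstack([cv2.resize(W[0],(400,300)),cv2.resize(S[0][100:250,190:340],(400,400))[50:350]])])[:,:,::-1])
E
```

```text
106 [-1.4 -1.2  6.8] [564.55116051 -53.2486696  106.99701899] 34.05
37.3833
39.1
```

View pics/end.png

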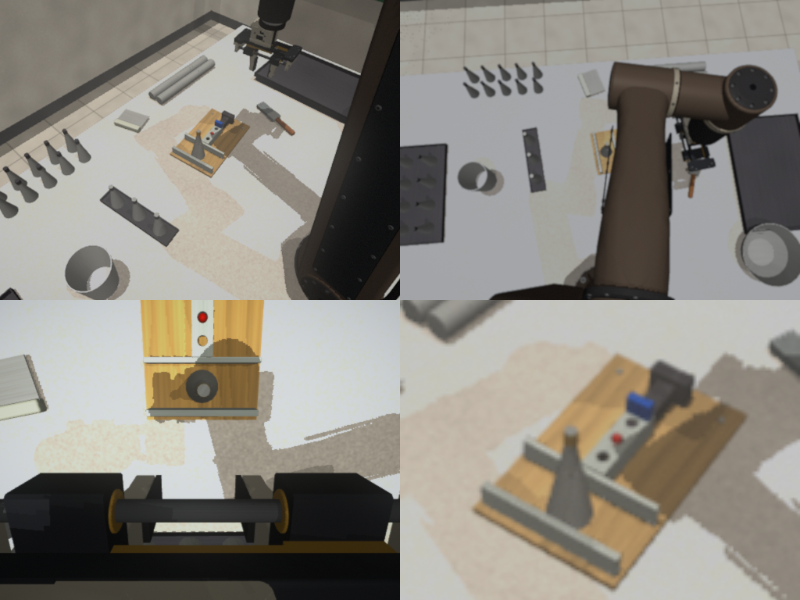

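The large mould stands upright between the fences, the pin is up in the middle hole, and the three small moulds, jug and brush are where they were. The arm is clear of everything.

```bash
python3 -c "
from plant import bot
print(bot.close_job())"
```

```text
the job is handed in; nothing more can be done
None
```

The job is done and handed in at about 39 s: the guide is locked in the next hole, the large mould stands upright in the widened lane, the small mould is still in its tray, and the other moulds, jug and brush look undisturbed.

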